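Oil the die and fit its cover over the locating pin

ROBOT

A 6-joint arm with a two-finger parallel gripper is mounted at the origin on the work surface. World frame = base frame: x ahead of the robot, y to its left, z up, the work surface at z = 0. Lengths are in m, angles in rad, forces in N, time in s.
With the tool pointing down it reaches from about 0.425 to 0.925 m from the base axis. Payload 12.5 kg.
Tool frame: the origin (TCP) lies at the very end of the fingers, on their centre line; the grasp point (between the pads) lies 19 mm behind it; z points along the fingers, y is the line along which they close (so a half turn about z gives the same grasp; the last joint's range is limited). The gripper opens to 85 mm and grips with 20 to 120 N. Pads are 22 mm wide; open, the fingers measure 114 mm over their backs; the gripper's body (76 mm by 85 mm) begins 54 mm behind the grasp point. The pads swing forward as they close: fully open they stand 13 mm farther back than shut.
Start: joints at [-1.372, 0.491, 1.559, -0, 1.092, -0.106], TCP at [0.188, -0.596, 0.231] pointing down, gripper open.
Joint ranges: [-3.1, 3.1], [-0.84, 2.19], [0.05, 2.79], [-1.13, 4.28], [0.06, 2.93], [-2.69, 2.69]. Speed limits (rad/s): [2.22, 2.22, 2.79, 3.14, 3.14, 3.14].

INTERFACE

Orientations are given as a 3x3 rotation matrix whose columns are the frame's x, y, z axes.
In Python, from cell import readout, vision, ticket, models gives the robot as it stands.
- The arm moves only by the tool servo_tool, never from a script. Its argument "targets" is a list of rows, each a list of 3 entries, a list of its own where there are three numbers: the turn, a rotation vector about the tool's x, y, z in units of 8 degrees (1.0 is 8 degrees), then the shift along the tool's x, y, z in units of 50 mm (1.0 is 50 mm), then the opening, from 0 (shut) to 1 (fully open). In form: [[[rx, ry, rz], [tx, ty, tz], gripper], ...]. A call has 1 to 5 rows; each row is the pose to reach, as a shift and turn from the pose commanded when the call began, along the tool's axes at that moment; what a row does not reach only later rows make up. A row lasts 1/10 s, in which the tool goes at most 50 mm and 8.59 degrees, less where a joint would pass 70% of its speed; a pose out of reach is approached as far as the arm can. A call with a gripper value outside its range is refused whole. The fingers move at their own pace and stop on an object; "grip_force" is the grip in N (left out, the last holds). Time passes only in rows, so rows that repeat a pose let the fingers close. It gives the time, the measured TCP pose, the force, the opening and the grip force at its end, in the units of the state.
- readout.observe(): the state, without advancing time (a new reading comes with each control period).
- vision.camera(name): name is "side" or "top" or "wrist"; returns the picture (400x640x3 uint8, red, green, blue); there is no depth.
- vision.camera_params(name): a dict with "camera_matrix" (3x3 intrinsics, pixels), "rvec" (rotation vector, rad) and "tvec" (3), from world to camera coordinates, as OpenCV has them; the wrist camera has in their place "hand_eye" (4x4, takes a point from camera to tool coordinates, whose origin is the TCP and whose axes are the flange's). Camera axes: x right, y down, z forward; pixel columns grow to the right and rows downward; lengths in m; the calibration is good to about 2 mm. A picture is of the moment at which its call begins: read the wrist's pose just before it. camera_params takes no time and is no camera call.
- ticket.close_job(): hands the job in; it is judged then, once.
Trained networks look in the newest picture that a camera, given by its name, has taken for a name from the list of things; names that differ only in an ending like _2 or _b are one class to them, and where a whole thing is asked for, a point or a joint stands for the part that bears it (a point fixed in the world has none). Each returns a list of dicts, best first, with "p" (0 to 1); they miss things now and then, are a little off and sometimes report something else, mostly with a low value. They report only what shows in the picture. A call takes as long as a camera call. They do not tell look-alikes from the thing itself.
- models.cut_out(camera, thing): "pixels" (400x640 bool, what is visible of it) and "at" ([row, column] in pixels, amid what is visible of it).
- models.spot_point(camera, thing): "at" ([row, column] in pixels: a listed point, or the origin of a listed thing).
The state is a dict: "t": time; "q": joint angles; "joint_vel": joint speeds; "joint_torque": joint torques, N m; "tool_pos": TCP position; "orientation": TCP orientation; "force": force on the tool from outside, world axes, zero at the start; "wrist_torque": the same for the moment, N m; "finger_gap": opening from 0.0 (shut) to 1.0 (fully open); "gripper_force": force on a finger pad.
Only numpy, scipy, OpenCV 4.12 (cv2) and the standard library are available. Lean on these libraries where they do the work, as an engineer would, in place of code of your own. Each camera call takes 0.05 s, during which the arm holds its last target. There are 200 camera calls.

TASK

Oil the die set: push the oiler's hand lever right down at least three times, each time letting it spring fully back up. Then take the rectangular die cover by its rib, bring it over the sprung pad in line with it, slide it about until it drops over the locating pin hidden beneath it, and press it down until the pad is fully down on the die block. Finish while still holding the cover pressed down like that with the gripper, and leave everything else on the bench where it is.

Things in the scene. Friction and masses are not known exactly. Their poses are not given: they have to be found in the camera images.
- die_bed: fixed base plate of the die set, 220 (x) x 270 (y) x 12 mm. Origin: centre of its underside, on the bench; z up; x away from the robot, turned at most 0.25 rad. On it: a steel die block 120 (x) x 70 (y) x 30 mm centred at x 0, y +60 mm, with the sprung pad floating above it; and at y -85 mm an oiler with a hand lever and, behind its pivot, a brass reservoir (top 127 mm above the bench).
- pad_top (a point): centre of the top face of the sprung aluminium pad, 120 (x) x 70 (y) x 8 mm, which floats over the die block with the same outline; axes as die_bed's. At rest 58 mm above the bench. A dark slot runs along the pad's middle (along x); the fixed locating pin stands up out of it, and the pad slides down along the pin.
- slot_mid (a point): middle of the range of the locating pin, at the height of its tip, 66 mm above the bench (8 above the resting pad), fixed to die_bed, axes alike. One upright steel pin, 16 mm in diameter, top bevelled to 12 over its last 3 mm. It stands at y = 0 here but anywhere from x -10 to x +10 mm: where is not reported; it must be seen beforehand or felt for, as the cover hides it.
- pad (a joint): how far the sprung pad is pressed down, in m: 0 at rest, 0.008 fully down on the die block. Springs: 9 N to start moving, about 16 N total at the bottom, the cover's own 4 to 6 N of weight included (the weight alone does not move it).
- oiler_lever (a joint): angle of the oiler's hand lever, in rad: 0 at rest (raised 0.35 rad above level), 0.6 at the bottom stop (0.25 rad below level). A spring returns it to 0 when let go; about 3.5 N at the paddle to start, 8 N at the bottom.
- lever_pad (a point): centre of the upper face of the wooden paddle at the end of the oiler lever. The paddle is 50 mm along the lever, 40 mm wide, 8 mm thick, and lies along the lever. It is pressed down from above; it moves with the lever in an arc of radius 130 mm about lever_pivot, from 140 mm above the bench at rest to 63 mm at the bottom.
- lever_pivot (a point): point on the lever's level hinge axis (which runs along die_bed's y), 95 mm above the bench, fixed to die_bed. At rest the lever points from here towards die_bed's -x (to the robot) and upward.
- cover: loose rectangular aluminium die cover, 100 (x) x 70 (y) x 22 mm, about 0.5 kg; on top a steel rib 60 long (x), 16 thick (y), 40 high (top 62 mm over the underside), to grasp across its thickness. Origin: centre of the underside; z up. There a blind round hole, 18 mm wide (20 at the mouth), goes 18 mm up, unseen from above. Starts flat on the bench, x within 0.5 rad of world x.
- round_cover: a bystander: round aluminium cover, diameter 80, 22 mm thick, with a round knob to 54 mm. It is not for this die. It and the die cover may lie in either of two places.
- hammer: bystander: a 280 mm hammer with wooden handle, lying on the right
- graver: bystander: a 170 mm screwdriver-like hand tool with a wooden handle, lying near the robot
- jar: bystander: a small amber glass jar, diameter 60, 65 mm tall, steel lid
- beaker: bystander: an open steel beaker, diameter 64, 75 mm tall
- spoon: bystander: a 190 mm steel spoon, lying beyond the die set
- brush: bystander: a 180 mm brush with wooden handle, lying flat
Things that resemble listed ones, but are neither listed nor needed, are in the scene too. What is shaped like the cover but green, pink or purple is not meant.

How it is judged:
By the outcome, as a careful person would: the job done as asked, in the order asked, and still so for the second after the job is handed in, while the arm keeps its last pose, push and grip.
It also fails if it takes over 67 s, if anything falls off the work surface, if the arm or the gripper's body presses on something with over 40 N, if the wrist force passes 120 N, or if a joint passes its speed limit or range.

## Working session

There is one attempt and no reset: what is moved stays moved. The work goes in short steps, Python scripts to look and compute and a tool call to move; the robot and the scene stay as the last step left them, time stands still between calls to the robot, and variables do not carry over. Pictures are saved under pics/ and viewed, at most 10 in all, crops included, and the job is handed in when it is done.

Besides the shell and the picture viewer there is one more tool, called after "Emit:" by a JSON object that holds its "name" and its "arguments", one argument or row to a line. servo_tool: Moves the arm, as the interface text tells. Its arguments: {"type":"object","properties":{"targets":{"type":"array","items":{"type":"array"}},"grip_force":{"type":"number"}},"required":["targets"]}

```bash
mkdir -p pics
cat > h.py <<'E'
import numpy as np, cv2
from cell import readout, vision, ticket, models
def cam(name):
    p=vision.camera_params(name); K=np.array(p["camera_matrix"],float)
    if name=="wrist":
        s=readout.observe(); T=np.eye(4); T[:3,:3]=np.array(s["orientation"]); T[:3,3]=s["tool_pos"]
        C=T@np.array(p["hand_eye"]); return K,C[:3,:3],C[:3,3]
    R=cv2.Rodrigues(np.array(p["rvec"],float))[0]; return K,R.T,-R.T@np.array(p["tvec"],float).ravel()
def ray(name,rc,z):
    K,R,c=cam(name); d=R@np.linalg.inv(K)@np.array([rc[1],rc[0],1.]); return c+d*(z-c[2])/d[2]
def proj(name,P):
    K,R,c=cam(name); v=K@(R.T@(np.array(P)-c)); return v[1]/v[2],v[0]/v[2]
def snap(name,f=None):
    im=vision.camera(name)
    if f: cv2.imwrite("pics/"+f,cv2.cvtColor(im,cv2.COLOR_RGB2BGR))
    return im
E
python3 - <<'E'
from h import *
snap("top","top0.png"); 
for n,z in [("cover",0),("round_cover",0),("lever_pad",.14),("lever_pivot",.095),("pad_top",.058),("slot_mid",.066),("die_bed",0)]:
    for d in models.spot_point("top",n)[:4]: print("top",n,round(d["p"],2),np.round(d["at"]),ray("top",d["at"],z).round(4))
snap("side","side0.png")
for n,z in [("cover",0),("lever_pad",.14),("lever_pivot",.095),("pad_top",.058),("slot_mid",.066)]:
    for d in models.spot_point("side",n)[:4]: print("side",n,round(d["p"],2),np.round(d["at"]),ray("side",d["at"],z).round(4))
s=readout.observe();print(s["t"],s["orientation"],s["force"])
for c in("top","side","wrist"): print(c, cam(c)[2])
E
```

```text
top cover 0.9 [216. 227.] [0.4993 0.2677 0.    ]
top cover 0.68 [126. 235.] [0.7804 0.2512 0.    ]
top cover 0.64 [285. 228.] [0.2915 0.2551 0.    ]
top cover 0.57 [161. 267.] [0.673  0.1503 0.    ]
top round_cover 0.56 [176. 213.] [0.6204 0.3129 0.    ]
top lever_pad 0.73 [222. 392.] [ 0.4887 -0.2158  0.14  ]
top lever_pad 0.67 [190. 344.] [ 0.5718 -0.0831  0.14  ]
top lever_pivot 0.64 [175. 397.] [ 0.6239 -0.2347  0.095 ]
top pad_top 0.63 [194. 339.] [ 0.569  -0.0723  0.058 ]
top slot_mid 0.71 [190. 345.] [ 0.5795 -0.0896  0.066 ]
top die_bed 0.69 [197. 360.] [ 0.5654 -0.1394  0.    ]
side cover 0.81 [260. 230.] [0.793 0.245 0.   ]
side cover 0.7 [310. 378.] [0.2941 0.2498 0.    ]
side cover 0.66 [252. 276.] [0.6723 0.16   0.    ]
side cover 0.64 [294. 319.] [0.4782 0.2621 0.    ]
side lever_pad 0.5 [162. 365.] [ 0.5005 -0.2347  0.14  ]
side lever_pivot 0.93 [162. 331.] [ 0.6295 -0.2397  0.095 ]
side pad_top 0.76 [196. 326.] [ 0.5951 -0.0958  0.058 ]
side pad_top 0.64 [203. 332.] [ 0.5622 -0.074   0.058 ]
0.7 [[ 9.53909415e-01  3.00094697e-01  1.17926299e-05]
 [ 3.00094697e-01 -9.53909411e-01 -9.51937334e-05]
 [-1.73180340e-05  9.43451043e-05 -9.99999995e-01]] [-0.12263557  0.39731288 -0.53076296]
top [ 0.45568241 -0.01320775  1.31317879]
side [0.16772876 1.08589318 1.22718782]
wrist [ 0.26307644 -0.57198491  0.37370148]
```

Run:
```python
import cv2
a=cv2.imread("pics/top0.png"); b=cv2.imread("pics/side0.png")
c=a[90:330,170:450]; cv2.imwrite("pics/c1.png",cv2.resize(c,(700,600),interpolation=cv2.INTER_CUBIC))
c=b[130:340,180:450]; cv2.imwrite("pics/c2.png",cv2.resize(c,(771,600),interpolation=cv2.INTER_CUBIC))
```

```text
(no output)
```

View pics/c1.png

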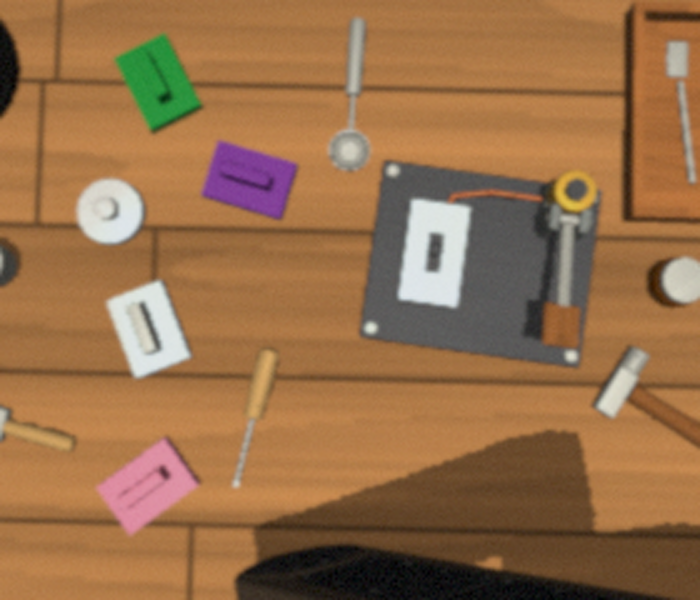

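View pics/c2.png

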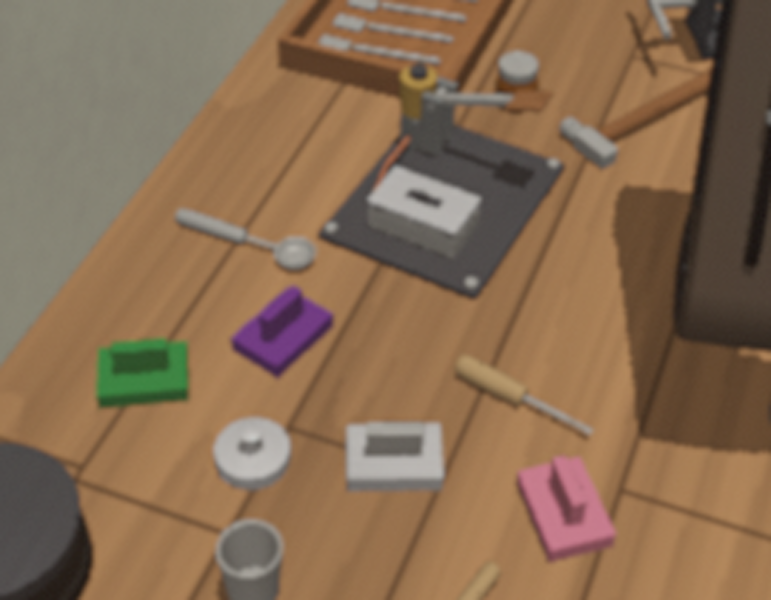

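Crops: the aluminium die cover sits at top pixel (row 218, col 228). Look-alikes are green (126,235), purple (161,267), pink (285,228) and round (176,213). The grey rectangular one fits the description. The die set is centred near (197,360), its pad near (194,342) and the lever paddle near (221,394). Bed yaw is about -0.14.

Emit:
{"name": "servo_tool", "arguments": {
  "targets": [
    [[0, 0, 0], [8.4, -6.5, 0], 0],
    [[0, 0, 0], [8.4, -6.5, 0], 0],
    [[0, 0, 0], [8.4, -6.5, 0], 0],
    [[0, 0, 0], [8.4, -6.5, 0], 0],
    [[0, 0, 0], [8.4, -6.5, 0], 0]
  ]
}}

```text
t: 1.2
tool_pos: [0.331, -0.3892, 0.2315]
orientation: [[0.954, 0.3, 0.0], [0.3, -0.954, -0.0], [0.0, 0.001, -1.0]]
force: [0.9, 0.4, -0.5]
finger_gap: 0.139
gripper_force: 0.0
```

Emit:
{"name": "servo_tool", "arguments": {
  "targets": [
    [[0, 0, 0], [4.4, -3.4, 0], 0],
    [[0, 0, 0], [4.4, -3.4, 0], 0],
    [[0, 0, 0], [4.4, -3.4, 0], 0],
    [[0, 0, 0], [4.4, -3.4, 0], 0],
    [[0, 0, 0], [4.4, -3.4, 0], 0]
  ]
}}

```text
t: 1.7
tool_pos: [0.474, -0.1839, 0.2316]
orientation: [[0.954, 0.3, 0.001], [0.3, -0.954, -0.0], [0.0, 0.001, -1.0]]
force: [1.2, -1.1, -0.2]
finger_gap: -0.005
gripper_force: 0.0
```

Emit:
{"name": "servo_tool", "arguments": {
  "targets": [
    [[0, 0, 0], [0.5, -0.4, 0], 0],
    [[0, 0, 0], [0.5, -0.4, 0], 0]
  ]
}}

```text
t: 1.9
tool_pos: [0.4925, -0.1563, 0.2314]
orientation: [[0.953, 0.304, 0.001], [0.304, -0.953, 0.0], [0.001, 0.0, -1.0]]
force: [-0.4, -0.2, -0.2]
finger_gap: -0.001
gripper_force: 0.0
```

Run:
```python
from h import *
snap("wrist","w1.png")
for n,z in [("lever_pad",.14),("lever_pivot",.095),("pad_top",.058),("slot_mid",.066),("die_bed",0)]:
    for d in models.spot_point("wrist",n)[:3]: print(n,round(d["p"],2),np.round(d["at"]),ray("wrist",d["at"],z).round(4))
s=readout.observe();print(s["t"],np.round(s["tool_pos"],4),np.round(s["q"],3))
```

```text
lever_pad 0.98 [223. 411.] [ 0.4949 -0.2226  0.14  ]
lever_pad 0.51 [169. 538.] [ 0.5571 -0.2897  0.14  ]
lever_pivot 0.82 [ 58. 478.] [ 0.6163 -0.2384  0.095 ]
pad_top 0.71 [ 47. 273.] [ 0.5799 -0.0891  0.058 ]
slot_mid 0.57 [ 45. 270.] [ 0.5803 -0.0881  0.066 ]
die_bed 0.65 [ 82. 335.] [ 0.5701 -0.1479  0.    ]
2.2 [ 0.4905 -0.1601  0.2313] [-0.444  0.337  1.823 -0.     0.982  0.824]
```

View pics/w1.png

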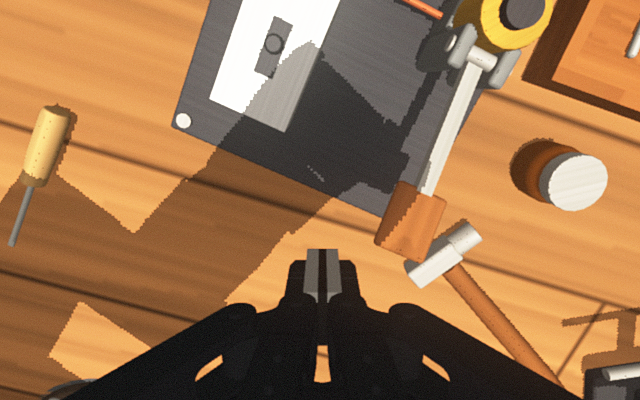

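Emit:
{"name": "servo_tool", "arguments": {
  "targets": [
    [[0, 0, 0], [-0.26, 1.2, 0], 0],
    [[0, 0, 0], [-0.26, 1.2, 0.8], 0],
    [[0, 0, 0], [-0.26, 1.2, 1.6], 0],
    [[0, 0, 0], [-0.26, 1.2, 2.1], 0],
    [[0, 0, 0], [-0.26, 1.2, 2.6], 0]
  ]
}}

```text
t: 2.7
tool_pos: [0.4956, -0.2213, 0.1003]
orientation: [[0.954, 0.298, -0.001], [0.298, -0.954, 0.0], [-0.001, -0.001, -1.0]]
force: [-3.3, -0.4, 5.5]
finger_gap: 0.002
gripper_force: 2.8
```

Emit:
{"name": "servo_tool", "arguments": {
  "targets": [
    [[0, 0, 0], [0, 0, 0.4], 0],
    [[0, 0, 0], [0, 0, 0.7], 0],
    [[0, 0, 0], [0, 0, 0.8], 0],
    [[0, 0, 0], [0, 0, 0.8], 0]
  ]
}}

```text
t: 3.1
tool_pos: [0.4974, -0.222, 0.0639]
orientation: [[0.954, 0.299, 0.004], [0.299, -0.954, -0.002], [0.003, 0.004, -1.0]]
force: [-6.7, 3.2, 34.1]
finger_gap: 0.001
gripper_force: 17.2
```

Emit:
{"name": "servo_tool", "arguments": {
  "targets": [
    [[0, 0, 0], [0, 0, -1], 0],
    [[0, 0, 0], [0, 0, -2], 0],
    [[0, 0, 0], [0, 0, -2.1], 0],
    [[0, 0, 0], [0, 0, -2.1], 0],
    [[0, 0, 0], [0, 0, -2.1], 0]
  ]
}}

```text
t: 3.6
tool_pos: [0.4958, -0.2206, 0.1654]
orientation: [[0.954, 0.299, -0.001], [0.299, -0.954, 0.001], [-0.001, -0.001, -1.0]]
force: [-0.3, -0.6, -0.2]
finger_gap: 0.0
gripper_force: 0.0
```

Run:
```python
from h import *
snap("wrist")
for d in models.spot_point("wrist","lever_pad")[:1]: print(d["p"],ray("wrist",d["at"],.14))
snap("side")
for d in models.spot_point("side","lever_pad")[:1]: print(d["p"],np.round(d["at"]))
s=readout.observe();print(s["t"],np.round(s["tool_pos"],4),s["force"])
```

```text
0.86 [ 0.49934518 -0.21989388  0.14      ]
0.74 [165. 365.]
3.8 [ 0.4961 -0.2203  0.165 ] [ 0.1366912  -0.17147648  0.21943804]
```

Emit:
{"name": "servo_tool", "arguments": {
  "targets": [
    [[0, 0, 0], [0, 0, 0.8], 0],
    [[0, 0, 0], [0, 0, 1.4], 0],
    [[0, 0, 0], [0, 0, 1.9], 0],
    [[0, 0, 0], [0, 0, 2.08], 0],
    [[0, 0, 0], [0, 0, 2.08], 0]
  ]
}}

```text
t: 4.3
tool_pos: [0.4974, -0.2207, 0.0639]
orientation: [[0.954, 0.3, 0.002], [0.3, -0.954, -0.001], [0.001, 0.002, -1.0]]
force: [-6.5, 3.0, 35.0]
finger_gap: 0.0
gripper_force: 17.4
```

Emit:
{"name": "servo_tool", "arguments": {
  "targets": [
    [[0, 0, 0], [0, 0, -1], 0],
    [[0, 0, 0], [0, 0, -2], 0],
    [[0, 0, 0], [0, 0, -2.1], 0],
    [[0, 0, 0], [0, 0, -2.1], 0],
    [[0, 0, 0], [0, 0, -2.1], 0]
  ]
}}

```text
t: 4.8
tool_pos: [0.496, -0.22, 0.166]
orientation: [[0.954, 0.3, -0.002], [0.3, -0.954, 0.001], [-0.002, -0.002, -1.0]]
force: [-0.3, 0.1, 0.4]
finger_gap: 0.003
gripper_force: 0.0
```

Emit:
{"name": "servo_tool", "arguments": {
  "targets": [
    [[0, 0, 0], [0, 0, 0.8], 0],
    [[0, 0, 0], [0, 0, 1.4], 0],
    [[0, 0, 0], [0, 0, 1.9], 0],
    [[0, 0, 0], [0, 0, 2.1], 0],
    [[0, 0, 0], [0, 0, 2.1], 0]
  ]
}}

```text
t: 5.3
tool_pos: [0.4968, -0.2205, 0.0633]
orientation: [[0.954, 0.3, 0.0], [0.3, -0.954, -0.0], [0.0, 0.0, -1.0]]
force: [-8.6, 3.4, 42.4]
finger_gap: 0.003
gripper_force: 21.3
```

Emit:
{"name": "servo_tool", "arguments": {
  "targets": [
    [[0, 0, 0], [0, 0, -1], 0],
    [[0, 0, 0], [0, 0, -2], 0],
    [[0, 0, 0], [0, 0, -2.1], 0],
    [[0, 0, 0], [0, 0, -2.1], 0],
    [[0, 0, 0], [0, 0, -2.1], 0]
  ]
}}

```text
t: 5.8
tool_pos: [0.4958, -0.2199, 0.1654]
orientation: [[0.954, 0.3, -0.003], [0.3, -0.954, 0.002], [-0.002, -0.002, -1.0]]
force: [-0.8, -0.3, -0.3]
finger_gap: -0.001
gripper_force: 0.0
```

Emit:
{"name": "servo_tool", "arguments": {
  "targets": [
    [[0, 0, 0], [0, 0, 0.8], 0],
    [[0, 0, 0], [0, 0, 1.4], 0],
    [[0, 0, 0], [0, 0, 1.9], 0],
    [[0, 0, 0], [0, 0, 2.06], 0],
    [[0, 0, 0], [0, 0, 2.06], 0]
  ]
}}

```text
t: 6.3
tool_pos: [0.4964, -0.2202, 0.064]
orientation: [[0.954, 0.3, -0.001], [0.3, -0.954, 0.001], [-0.001, -0.001, -1.0]]
force: [-5.0, 2.3, 28.1]
finger_gap: -0.001
gripper_force: 14.0
```

Emit:
{"name": "servo_tool", "arguments": {
  "targets": [
    [[0, 0, 0], [0, 0, -1], 0],
    [[0, 0, 0], [0, 0, -2], 0],
    [[0, 0, 0], [0, 0, -2.1], 0],
    [[0, 0, 0], [0, 0, -2.1], 0],
    [[0, 0, 0], [0, 0, -2.1], 0]
  ]
}}

```text
t: 6.8
tool_pos: [0.4957, -0.2198, 0.1672]
orientation: [[0.954, 0.3, -0.003], [0.3, -0.954, 0.002], [-0.002, -0.003, -1.0]]
force: [-1.0, 0.7, 0.1]
finger_gap: 0.0
gripper_force: 0.0
```

Emit:
{"name": "servo_tool", "arguments": {
  "targets": [
    [[0, 0, 0], [0.5, -0.4, -1.0], 1],
    [[0, 0, 0], [2.3, -2.0, -1.3], 1],
    [[0, 0, 0], [2.3, -2.0, -1.3], 1],
    [[0, 0, 0], [2.3, -2.0, -1.3], 1],
    [[0, 0, 0], [2.3, -2.0, -1.3], 1]
  ]
}}

```text
t: 7.3
tool_pos: [0.5772, -0.0875, 0.2323]
orientation: [[0.953, 0.303, -0.003], [0.303, -0.953, 0.001], [-0.002, -0.002, -1.0]]
force: [-0.1, -0.1, 0.5]
finger_gap: 0.847
gripper_force: 0.0
```

Emit:
{"name": "servo_tool", "arguments": {
  "targets": [
    [[0, 0, 0], [0, 0, 0], 1],
    [[0, 0, 0], [0, 0, 0], 1]
  ]
}}

```text
t: 7.5
tool_pos: [0.5755, -0.091, 0.2327]
orientation: [[0.954, 0.299, -0.003], [0.299, -0.954, 0.001], [-0.002, -0.001, -1.0]]
force: [0.4, 0.0, -0.5]
finger_gap: 1.003
gripper_force: 0.0
```

Run:
```python
from h import *
im=snap("wrist","w2.png")
for n,z in [("pad_top",.058),("slot_mid",.066),("lever_pad",.14),("lever_pivot",.095)]:
    for d in models.spot_point("wrist",n)[:3]: print(n,round(d["p"],2),np.round(d["at"]),ray("wrist",d["at"],z).round(4))
for d in models.cut_out("wrist","pad_top")[:1]:
    c=max(cv2.findContours(d["pixels"].astype(np.uint8),0,1)[0],key=cv2.contourArea); print(cv2.minAreaRect(c),cv2.boxPoints(cv2.minAreaRect(c)).round())
s=readout.observe();print(s["t"],np.round(s["tool_pos"],4),np.round(s["q"],3))
```

```text
pad_top 0.68 [162. 318.] [ 0.5842 -0.0845  0.058 ]
slot_mid 0.74 [167. 318.] [ 0.581  -0.0848  0.066 ]
lever_pad 0.84 [335. 451.] [ 0.499  -0.2222  0.14  ]
lever_pivot 0.62 [187. 509.] [ 0.6189 -0.2384  0.095 ]
((319.88812255859375, 162.018798828125), (79.79736328125, 130.45736694335938), 24.145540237426758) [[257. 205.]
 [310.  86.]
 [383. 119.]
 [330. 238.]]
7.8 [ 0.576  -0.0909  0.2342] [-0.27   0.428  1.661 -0.     1.053  0.997]
```

View pics/w2.png

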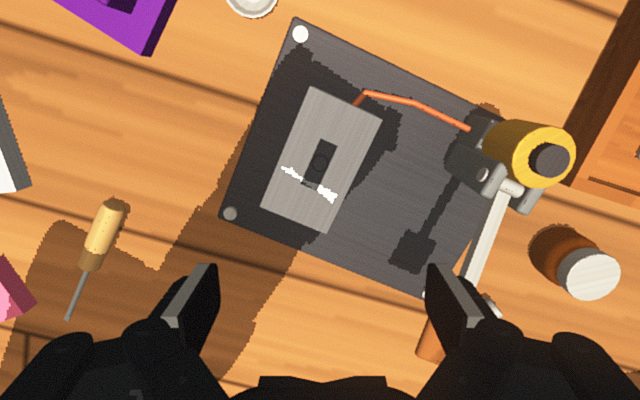

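The pad's corners are near (col,row) (308,87), (383,120), (328,235) and (260,206). The pin's dark ring is near (320,163). I'll refine both with a zoomed crop.

Run:
```python
from h import *
im=cv2.imread("pics/w2.png"); c=im[80:245,250:395]
c=cv2.resize(c,None,fx=3.6,fy=3.6,interpolation=cv2.INTER_CUBIC); c=cv2.convertScaleAbs(c,alpha=1.5); cv2.imwrite("pics/c3.png",c)
P=[ray("wrist",(r,k),.058) for k,r in [(308,87),(383,120),(328,235),(260,206)]]
P=np.array(P);print(P.round(4),P.mean(0)); 
for i in range(4): d=P[(i+1)%4]-P[i]; print(np.linalg.norm(d).round(4),np.arctan2(d[1],d[0]).round(3))
print(ray("wrist",(163,320),.066))
```

```text
[[ 0.6442 -0.0564  0.058 ]
 [ 0.6373 -0.1273  0.058 ]
 [ 0.518  -0.1145  0.058 ]
 [ 0.5273 -0.0438  0.058 ]] [ 0.58171147 -0.08549525  0.058     ]
0.0712 -1.668
0.12 3.035
0.0712 1.44
0.1176 -0.107
[ 0.58568248 -0.08535585  0.066     ]
```

View pics/c3.png

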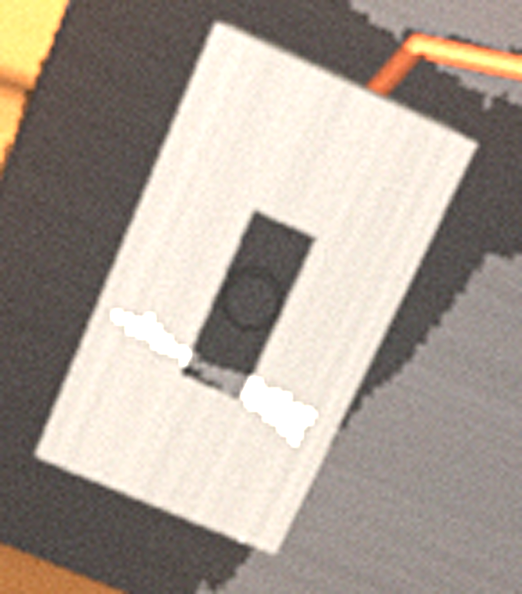

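Run:
```python
from h import *
f=lambda x,y,z:ray("wrist",(80+y/3.6,250+x/3.6),z)
P=np.array([f(*p,.058) for p in [(215,22),(477,145),(277,552),(37,457)]]);print(P.round(4),P.mean(0).round(4))
for i in range(4): d=P[(i+1)%4]-P[i]; print(np.linalg.norm(d).round(4),np.arctan2(d[1],d[0]).round(3))
pin=f(251,299,.064);print("pin",pin)
for th in(-.12,-.14): 
  R=np.array([[np.cos(th),-np.sin(th)],[np.sin(th),np.cos(th)]]); print(R.T@(pin-P.mean(0))[:2])
# bed bolts z .012ish
B=np.array([ray("wrist",p,.014) for p in [(34,300),(213,230)]]);d=B[0]-B[1];print("bolts",B.round(4),np.arctan2(d[1],d[0]))
s=snap("top")
for d in models.cut_out("top","cover")[:4]: print(round(d["p"],2),np.round(d["at"]))
# cover top face from top cam: threshold
d=[d for d in models.cut_out("top","cover") if np.hypot(d["at"][0]-218,d["at"][1]-228)<12][0]
c=max(cv2.findContours(d["pixels"].astype(np.uint8),0,1)[0],key=cv2.contourArea); b=cv2.boxPoints(cv2.minAreaRect(c))
Q=np.array([ray("top",(y,x),.022) for x,y in b]);print(Q.round(4),Q.mean(0).round(4))
for i in range(4): d=Q[(i+1)%4]-Q[i]; print(np.linalg.norm(d).round(4),np.arctan2(d[1],d[0]).round(3))
```

```text
[[ 0.6453 -0.0576  0.058 ]
 [ 0.6369 -0.1269  0.058 ]
 [ 0.5194 -0.113   0.058 ]
 [ 0.5265 -0.0443  0.058 ]] [ 0.582  -0.0855  0.058 ]
0.0698 -1.691
0.1184 3.023
0.069 1.468
0.1196 -0.111
pin [ 0.58513554 -0.08525299  0.064     ]
[0.00305038 0.00056966]
[0.00303838 0.00063055]
bolts [[ 0.6862 -0.0343  0.014 ]
 [ 0.4926 -0.0116  0.014 ]] -0.11691150272142307
0.86 [284. 230.]
0.82 [125. 236.]
0.72 [220. 228.]
0.59 [163. 266.]
[[0.5154 0.3065 0.022 ]
 [0.5435 0.2408 0.022 ]
 [0.4508 0.2004 0.022 ]
 [0.423  0.2658 0.022 ]] [0.4832 0.2534 0.022 ]
0.0714 -1.167
0.1011 -2.73
0.0711 1.973
0.101 0.414
```

Emit:
{"name": "servo_tool", "arguments": {
  "targets": [
    [[0, 0, -0.8], [0.3, -7.1, 0], 1],
    [[0, 0, -0.8], [0.3, -7.1, 0], 1],
    [[0, 0, -0.8], [0.3, -7.1, 0], 1],
    [[0, 0, -0.8], [0.3, -7.1, 0], 1],
    [[0, 0, -0.8], [0.3, -7.1, 0], 1]
  ]
}}

```text
t: 8.45
tool_pos: [0.5106, 0.1527, 0.2345]
orientation: [[0.915, 0.404, 0.001], [0.404, -0.915, -0.0], [0.0, 0.0, -1.0]]
force: [1.0, -0.3, -0.1]
finger_gap: 1.0
gripper_force: 0.0
```

Run:
```python
from h import *
s=readout.observe();R=np.array(s["orientation"]);p=np.array(s["tool_pos"])
print(p.round(4),np.arctan2(R[1,0],R[0,0]), R.T@(np.array([.475,.255,.232])-p)/.05, s["force"])
```

```text
[0.5106 0.1527 0.2345] 0.4161768971993757 [ 0.17608759 -2.15883008  0.04970336] [ 0.95895448 -0.29064653 -0.06151939]
```

Emit:
{"name": "servo_tool", "arguments": {
  "targets": [
    [[0, 0, 0], [0.1, -1.0, 0], 1],
    [[0, 0, 0], [0.15, -2.1, 0], 1],
    [[0, 0, 0], [0.15, -2.1, 0], 1],
    [[0, 0, 0], [0.15, -2.1, 0], 1],
    [[0, 0, 0], [0.15, -2.1, 0], 1]
  ]
}}

```text
t: 8.95
tool_pos: [0.4761, 0.2494, 0.2343]
orientation: [[0.915, 0.404, 0.0], [0.404, -0.915, -0.0], [0.0, 0.0, -1.0]]
force: [0.2, -1.1, -0.1]
finger_gap: 1.003
gripper_force: 0.0
```

Run:
```python
from h import *
im=snap("wrist","w3.png")
for d in models.spot_point("wrist","cover")[:3]: print(round(d["p"],2),np.round(d["at"]),ray("wrist",d["at"],0).round(4))
for d in models.cut_out("wrist","cover")[:3]:
    c=max(cv2.findContours(d["pixels"].astype(np.uint8),0,1)[0],key=cv2.contourArea); print(round(d["p"],2),cv2.boxPoints(cv2.minAreaRect(c)).round())
s=readout.observe();R=np.array(s["orientation"]);print(s["t"],np.round(s["tool_pos"],4),np.arctan2(R[1,0],R[0,0]))
```

```text
0.87 [ 24. 508.] [0.6692 0.1396 0.    ]
0.8 [291. 263.] [0.2988 0.2494 0.    ]
0.78 [150. 320.] [0.4843 0.2556 0.    ]
0.85 [[212. 276.]
 [298. 257.]
 [311. 318.]
 [225. 337.]]
0.69 [[285. 101.]
 [357. 101.]
 [357. 201.]
 [285. 201.]]
0.61 [[444.  19.]
 [511. -50.]
 [589.  25.]
 [522.  94.]]
9.1 [0.4764 0.2489 0.2343] 0.4145696170982236
```

View pics/w3.png

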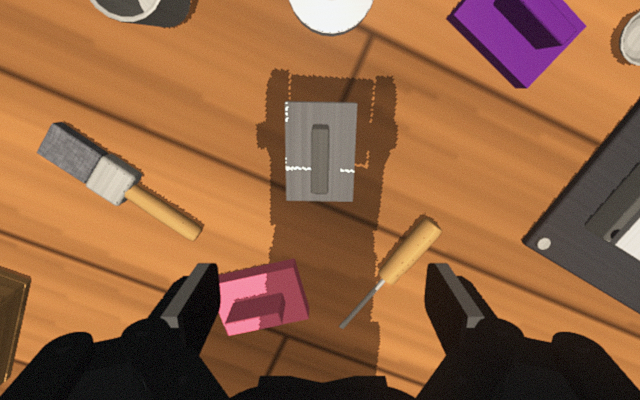

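Run:
```python
from h import *
s=readout.observe();R=np.array(s["orientation"]);p=np.array(s["tool_pos"])
c=ray("wrist",(151,321),.022); r=ray("wrist",(159,320),.062)
print(c,r,ray("wrist",(101,321),.022)-ray("wrist",(201,321),.022))
for q in(c,r): print(R.T@(np.array([q[0],q[1],.027])-p)/.05)
```

```text
[0.48810221 0.2558113  0.022     ] [0.48795038 0.25659289 0.062     ] [0.09303328 0.04072336 0.        ]
[ 0.27067248 -0.03287892  4.14545383]
[ 0.27418962 -0.04840965  4.14545092]
```

Emit:
{"name": "servo_tool", "arguments": {
  "targets": [
    [[0, 0, 0], [0.27, -0.04, 0.7], 1],
    [[0, 0, 0], [0.27, -0.04, 1.4], 1],
    [[0, 0, 0], [0.27, -0.04, 2.1], 1],
    [[0, 0, 0], [0.27, -0.04, 2.8], 1],
    [[0, 0, 0], [0.27, -0.04, 3.2], 1]
  ]
}}

```text
t: 9.6
tool_pos: [0.487, 0.256, 0.0718]
orientation: [[0.915, 0.403, -0.002], [0.403, -0.915, -0.001], [-0.003, -0.0, -1.0]]
force: [0.5, 0.2, 0.5]
finger_gap: 1.0
gripper_force: 0.0
```

Emit:
{"name": "servo_tool", "arguments": {
  "targets": [
    [[0, 0, 0], [0, 0, 0.4], 1],
    [[0, 0, 0], [0, 0, 0.7], 1],
    [[0, 0, 0], [0, 0, 0.94], 1],
    [[0, 0, 0], [0, 0, 0.94], 0.5],
    [[0, 0, 0], [0, 0, 0.94], 0.4]
  ]
}}

```text
t: 10.1
tool_pos: [0.4876, 0.257, 0.0275]
orientation: [[0.915, 0.404, 0.0], [0.404, -0.915, -0.0], [0.0, 0.0, -1.0]]
force: [0.1, 0.1, 1.3]
finger_gap: 0.691
gripper_force: 0.0
```

Emit:
{"name": "servo_tool", "arguments": {
  "targets": [
    [[0, 0, 0], [0, 0, 0], 0],
    [[0, 0, 0], [0, 0, 0], 0],
    [[0, 0, 0], [0, 0, 0], 0],
    [[0, 0, 0], [0, 0, 0], 0],
    [[0, 0, 0], [0, 0, 0], 0]
  ],
  "grip_force": 70
}}

```text
t: 10.6
tool_pos: [0.4876, 0.2575, 0.028]
orientation: [[0.915, 0.405, 0.001], [0.405, -0.915, 0.0], [0.001, 0.0, -1.0]]
force: [-0.9, -1.4, 6.8]
finger_gap: 0.176
gripper_force: 68.2
```

Emit:
{"name": "servo_tool", "arguments": {
  "targets": [
    [[0, 0, 0], [0, 0, -0.4], 0],
    [[0, 0, 0], [0, 0, -1.0], 0],
    [[0, 0, 0], [0, 0, -1.6], 0],
    [[0, 0, 0], [0, 0, -2.0], 0],
    [[0, 0, 0], [0, 0, -2.0], 0]
  ]
}}

```text
t: 11.1
tool_pos: [0.4879, 0.2577, 0.1293]
orientation: [[0.914, 0.405, 0.004], [0.405, -0.914, 0.001], [0.004, 0.0, -1.0]]
force: [0.3, -0.3, -5.7]
finger_gap: 0.178
gripper_force: 69.4
```

Emit:
{"name": "servo_tool", "arguments": {
  "targets": [
    [[0, 0, 0.6], [-0.15, 0.8, 0], 0],
    [[0, 0, 1.3], [-0.3, 1.6, 0], 0],
    [[0, 0, 2.0], [-0.4, 2.4, 0], 0],
    [[0, 0, 2.8], [-0.5, 3.2, 0], 0],
    [[0, 0, 3.5], [-0.6, 4.0, 0], 0]
  ]
}}

```text
t: 11.6
tool_pos: [0.5403, 0.0608, 0.1256]
orientation: [[0.997, -0.076, -0.002], [-0.076, -0.997, -0.0], [-0.002, 0.0, -1.0]]
force: [0.1, 1.4, -5.6]
finger_gap: 0.175
gripper_force: 70.0
```

```bash
cat > go.py <<'E'
from h import *
import sys
from scipy.spatial.transform import Rotation as Ro
x,y,z,yaw=map(float,sys.argv[1:5])
s=readout.observe();R=np.array(s["orientation"]);p=np.array(s["tool_pos"])
T=np.array([[np.cos(yaw),np.sin(yaw),0],[np.sin(yaw),-np.cos(yaw),0],[0,0,-1]])
print(s["t"],p.round(4),np.arctan2(R[1,0],R[0,0]).round(4),"force",np.round(s["force"],1),"tq",np.round(s["wrist_torque"],2),"gap",s["finger_gap"])
print("turn",(np.degrees(Ro.from_matrix(R.T@T).as_rotvec())/8).round(3),"shift",(R.T@(np.array([x,y,z])-p)/.05).round(3))
E
python3 go.py .585 -.0853 .128 -.117
```

```text
11.6 [0.5403 0.0608 0.1256] -0.0765 force [ 0.1  1.4 -5.6] tq [ 0.06 -0.09 -0.04] gap 0.1753426422168429
turn [0.002 0.017 0.29 ] shift [ 1.115  2.845 -0.049]
```

Emit:
{"name": "servo_tool", "arguments": {
  "targets": [
    [[0, 0, 0.15], [0.3, 0.8, 0], 0],
    [[0, 0, 0.3], [0.7, 1.6, 0], 0],
    [[0, 0, 0.3], [0.9, 2.3, 0], 0],
    [[0, 0, 0.3], [1.1, 2.8, 0], 0],
    [[0, 0, 0.3], [1.1, 2.8, 0], 0]
  ]
}}

```text
t: 12.1
tool_pos: [0.5857, -0.0843, 0.1253]
orientation: [[0.993, -0.117, -0.001], [-0.117, -0.993, -0.0], [-0.001, 0.0, -1.0]]
force: [0.1, 0.0, -6.6]
finger_gap: 0.176
gripper_force: 70.5
```

Emit:
{"name": "servo_tool", "arguments": {
  "targets": [
    [[0, 0, 0], [0, 0, 0], 0],
    [[0, 0, 0], [0, 0, 0], 0]
  ]
}}

```text
t: 12.3
tool_pos: [0.5848, -0.0803, 0.1263]
orientation: [[0.994, -0.113, -0.002], [-0.113, -0.994, 0.001], [-0.002, -0.0, -1.0]]
force: [-0.0, 1.3, -5.6]
finger_gap: 0.177
gripper_force: 70.5
```

```bash
python3 go.py .585 -.0853 .098 -.117
python3 - <<'E'
from h import *
im=snap("wrist","w4.png")
s=snap("top"); 
for d in models.cut_out("top","cover")[:5]: print(round(d["p"],2),np.round(d["at"]))
c=im[60:300,200:500]; cv2.imwrite("pics/c4.png",cv2.resize(c,(750,600),interpolation=cv2.INTER_CUBIC))
E
```

```text
12.3 [ 0.5848 -0.0803  0.1263] -0.1135 force [-0.   1.3 -5.6] tq [-0.    0.02  0.03] gap 0.1767526814878825
turn [-0.002  0.014  0.025] shift [0.017 0.098 0.566]
0.91 [162. 267.]
0.64 [125. 234.]
```

View pics/c4.png

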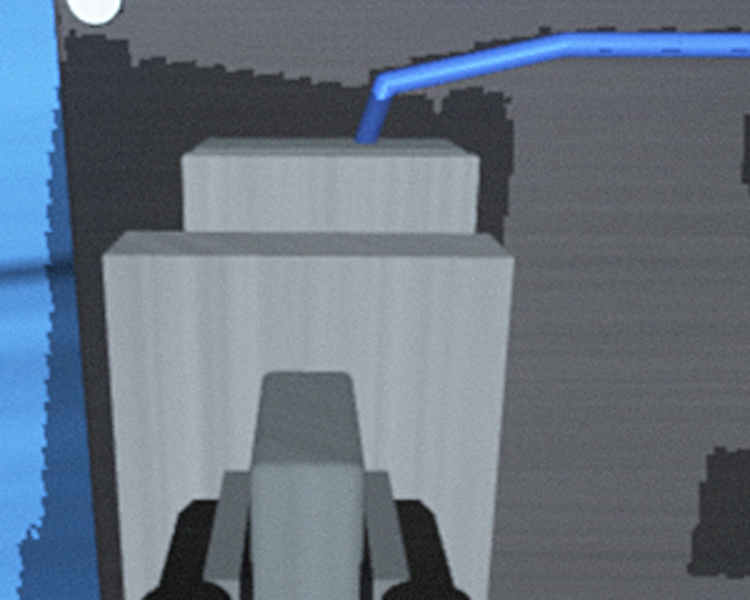

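Close crop: the cover is parallel to the pad, and its centre (crop col 308) is about 5 mm to +y of the pad's (330), which agrees with the readout. I'll correct that and descend.

Emit:
{"name": "servo_tool", "arguments": {
  "targets": [
    [[0, 0, 0], [0.02, 0.1, 0], 0],
    [[0, 0, 0], [0.02, 0.1, 0.2], 0],
    [[0, 0, 0], [0.02, 0.1, 0.4], 0],
    [[0, 0, 0], [0.02, 0.1, 0.58], 0],
    [[0, 0, 0], [0.02, 0.1, 0.58], 0]
  ]
}}

```text
t: 12.95
tool_pos: [0.5851, -0.0861, 0.0964]
orientation: [[0.993, -0.114, -0.003], [-0.114, -0.993, 0.001], [-0.003, -0.0, -1.0]]
force: [-0.2, 0.9, -4.8]
finger_gap: 0.177
gripper_force: 70.3
```

```bash
python3 go.py .585 -.0853 .092 -.117
```

```text
12.95 [ 0.5851 -0.0861  0.0964] -0.1141 force [-0.2  0.9 -4.8] tq [ 0.   -0.04  0.04] gap 0.17706904003863913
turn [-0.003  0.021  0.021] shift [-0.004 -0.016  0.089]
```

Emit:
{"name": "servo_tool", "arguments": {
  "targets": [
    [[0, 0, 0], [0, -0.01, 0.04], 0],
    [[0, 0, 0], [0, -0.01, 0.08], 0],
    [[0, 0, 0], [0, -0.01, 0.11], 0],
    [[0, 0, 0], [0, -0.01, 0.11], 0]
  ]
}}

```text
t: 13.35
tool_pos: [0.586, -0.0858, 0.0928]
orientation: [[0.994, -0.114, 0.0], [-0.114, -0.994, -0.0], [0.0, 0.0, -1.0]]
force: [0.3, -0.4, -6.7]
finger_gap: 0.179
gripper_force: 70.3
```

Emit:
{"name": "servo_tool", "arguments": {
  "targets": [
    [[0, 0, 0], [0, 0, 0.03], 0],
    [[0, 0, 0], [0, 0, 0.06], 0],
    [[0, 0, 0], [0, 0, 0.06], 0]
  ]
}}

```text
t: 13.65
tool_pos: [0.5862, -0.0859, 0.0898]
orientation: [[0.993, -0.114, 0.001], [-0.114, -0.993, -0.0], [0.001, 0.0, -1.0]]
force: [1.7, -0.2, -6.4]
finger_gap: 0.176
gripper_force: 70.3
```

Emit:
{"name": "servo_tool", "arguments": {
  "targets": [
    [[0, 0, 0], [0.01, 0, 0.03], 0],
    [[0, 0, 0], [0.01, 0, 0.06], 0],
    [[0, 0, 0], [0.01, 0, 0.1], 0],
    [[0, 0, 0], [0.01, 0, 0.1], 0]
  ]
}}

```text
t: 14.05
tool_pos: [0.5865, -0.0859, 0.085]
orientation: [[0.994, -0.114, 0.0], [-0.114, -0.994, -0.0], [0.0, 0.0, -1.0]]
force: [-1.8, -0.3, 2.7]
finger_gap: 0.178
gripper_force: 71.7
```

Emit:
{"name": "servo_tool", "arguments": {
  "targets": [
    [[0, 0, 0], [0, 0, 0.05], 0],
    [[0, 0, 0], [0, 0, 0.1], 0],
    [[0, 0, 0], [0, 0, 0.15], 0],
    [[0, 0, 0], [0, 0, 0.17], 0],
    [[0, 0, 0], [0, 0, 0.17], 0]
  ]
}}

```text
t: 14.55
tool_pos: [0.5866, -0.0859, 0.0779]
orientation: [[0.994, -0.114, 0.001], [-0.114, -0.994, -0.0], [0.001, 0.0, -1.0]]
force: [-6.8, 1.5, 19.7]
finger_gap: 0.176
gripper_force: 74.4
```

Emit:
{"name": "servo_tool", "arguments": {
  "targets": [
    [[0, 0, 0], [-0.01, 0, 0.01], 0],
    [[0, 0, 0], [-0.015, 0, 0.02], 0],
    [[0, 0, 0], [-0.015, 0, 0.02], 0],
    [[0, 0, 0], [-0.015, 0, 0.02], 0]
  ]
}}

```text
t: 14.95
tool_pos: [0.5867, -0.086, 0.0779]
orientation: [[0.993, -0.114, 0.004], [-0.114, -0.994, -0.001], [0.004, 0.001, -1.0]]
force: [-6.8, 1.7, 27.3]
finger_gap: 0.175
gripper_force: 75.6
```

```bash
python3 go.py .585 -.0853 .078 -.117
python3 - <<'E'
from h import *
im=snap("side"); im=cv2.cvtColor(im,cv2.COLOR_RGB2BGR)
c=im[120:270,260:430]; cv2.imwrite("pics/c5.png",cv2.resize(c,(680,600),interpolation=cv2.INTER_CUBIC))
E
```

```text
14.95 [ 0.5867 -0.086   0.0779] -0.114 force [-6.8  1.7 27.3] tq [ 0.46  1.28 -0.01] gap 0.1751791358717411
turn [ 0.004 -0.026  0.021] shift [-0.035 -0.01  -0.002]
```

View pics/c5.png

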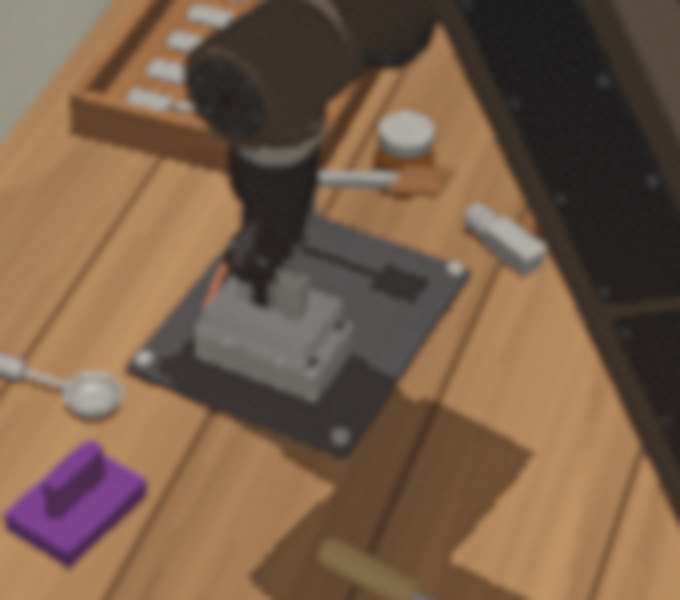

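The cover sits flush over the pad, and the extra push raised the force to 27 N while z stayed at 77.9 mm, so the pad is fully down. The lever is back up.

```bash
python3 -c "
from cell import ticket; print(ticket.close_job())"
```

```text
the job is handed in; nothing more can be done
None
```

I pushed the oiler lever down to its stop four times and let it spring back each time, then fitted the die cover over the pin. I handed the job in at about 15 s with the gripper still pressing the cover and pad fully down at about 27 N; one lever push read 42 N at the fingertips, which I took as exempt from the 40 N limit on the arm and gripper body.

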